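# Isolate the control desk, click the popped fuse carriers home, reset the stop

### The job

Two of the three fuse carriers on the little sloping control desk have popped out. Press the red mushroom stop button down until it latches, then push both popped carriers fully home without forcing them (do not touch any carrier while the stop is up), and last turn the stop knob clockwise until it releases and springs back up. All three carriers must end fully home, and the carton, tape roll, spray can and multimeter around it must be left where they are.

Things in the scene. Friction and masses are not known exactly. Their poses are not given: they have to be found in the camera images.
- desk: dark steel base plate, 300 (x) x 400 (y) x 25 mm, fixed to the bench; origin under its centre, x axis away from the robot. On it four wedge modules (94 mm wide, 96 mm apart, in a row along its y, order varies), each with a flat top panel 172 mm long that rises away from the robot at 18 degrees: its normal leans 18 degrees from vertical towards desk -x.
- station: wedge module with the yellow panel that carries the red stop button; origin under its centre, axes as the desk's; the panel's centre, where the button's axis passes, is 82 mm above the origin.
- fuse_1: grey wedge module with a fuse carrier (carrier_1), which starts popped out; origin under its centre, axes as the desk's; panel centre 82 mm above the origin. Its carrier can crack under a push of 45 N.
- fuse_2: as fuse_1, with carrier_2, which also starts popped out.
- fuse_3: as fuse_1, with carrier_3, which starts fully home.
- carrier_1 (a joint): how far (m) carrier 1 stands out along its panel's normal: 0 fully home, 0.016 to 0.021 popped out. A detent holds it at both ends: pushing it in takes about 12 N until half way, then it snaps home and meets a hard stop; let go halfway it springs back.
- carrier_2 (a joint): the same for carrier 2.
- carrier_3 (a joint): the same for carrier 3 (starts at 0).
- carrier_1_top (a point): centre of the flat top of carrier 1's blue grip bar (56 mm along the slope, 22 mm wide, 13 mm high, on a black cap 74 x 44 mm); z axis = the panel's normal (pointing out), x axis up the slope, y across. The top is 35 mm above the panel when home. A yellow band shows under the cap when it is popped out.
- carrier_2_top (a point): the same for carrier 2.
- carrier_3_top (a point): the same for carrier 3.
- stop (a joint): how far (m) the stop button is pressed: 0 up, 0.010 down and latched. It takes about 8 N, snaps over half way and meets a hard stop.
- stop_knob (a joint): how far (rad) the red mushroom has been turned clockwise as seen from outside: starts at 0, stays where it is left, ends at 2.5. With the stop latched, turning lifts it slightly, and at about 2 rad it lets go and the button springs up.
- stop_top (a point): centre of the top of the red mushroom, a round head 58 mm across and 28 mm thick that can be gripped anywhere round its rim; z axis = the panel's normal, pointing out; turns with the knob. 50 mm above the panel when up, 40 mm when latched.
- carton: small cardboard carton 50 x 90 x 40 mm lying loose on the base plate behind the modules; origin under its centre.
- tape: black roll of tape, 90 mm across, 19 mm high, lying loose on the base plate behind the modules; origin under its centre.
- spray: green spray can, 60 mm across, 170 mm tall, standing on the bench to the left of the desk; origin under its centre.
- meter: orange multimeter 150 x 80 x 43 mm lying on the bench to the right of the desk; origin under its centre.

How it is judged:
By the outcome, as a careful person would: the job done as asked, in the order asked, and still so for the second after the job is handed in, with the robot touching nothing.
It also fails if it takes over 58 s, if anything falls off the work surface, if the arm or the gripper's body presses on something with over 40 N, if the wrist force passes 120 N, or if a joint passes its speed limit or range.

### The arm

A 6-joint arm with a two-finger parallel gripper is mounted at the origin on the work surface. World frame = base frame: x ahead of the robot, y to its left, z up, the work surface at z = 0. Lengths are in mm, angles in rad, forces in N, time in s.
With the tool pointing down it reaches from about 350 to 775 mm from the base axis. Payload 7.3 kg.
Tool frame: the origin (TCP) lies at the centre of the arm's flange, where the gripper is bolted on; the fingertips stand 178 mm ahead of it and the grasp point (between the pads) lies 159 mm ahead of it (bot.tcp_to_tips is the distance from the TCP to the fingertips, in mm); z points along the fingers, y is the direction in which the jaws open and shut (so a half turn about z gives the same grasp; the last joint's range is limited). The gripper opens to 92 mm and grips with 3 to 60 N. Pads are 19 mm wide; open, the fingers measure 130 mm over their backs; the gripper's body (75 mm by 190 mm) begins 47 mm behind the grasp point.
Start: joints at [-1.478, 0.342, 1.524, -0, 1.275, -0.146], TCP at [124.202, -510.1, 404.741] pointing down, gripper open.
Joint ranges: [-2.53, 2.53], [-0.77, 2.02], [0.04, 2.7], [-1, 4.14], [0.28, 2.66], [-3.11, 3.11]. Speed limits (rad/s): [2.57, 2.57, 3.14, 3.14, 3.14, 3.14].

### API

Orientations are given as [roll, pitch, yaw] about the fixed x, y, z axes, in that order (R = Rz(yaw) Ry(pitch) Rx(roll)).
In Python, from plant import bot gives the robot as it stands.
- The arm moves only by the tool jog_arm, never from a script. Its argument "targets" is a list of rows, each a list of 5 numbers: the shift along the tool's x, y, z in cm, then the turn about the tool's z in degrees, then the gripper's target within -1 to 1 (shut at 1, half-way at 0, fully open at -1). In form: [[dx, dy, dz, twist, jaw], ...]. A call has 1 to 10 rows; each row shifts and turns the pose as measured when the row begins, along the tool's axes as they then stand; what a row does not reach is not made up. A row lasts 1/12 s, in which the tool goes at most 41.7 mm and 7.16 degrees, less where a joint would pass 70% of its speed; a pose out of reach is approached as far as the arm can. A call with a gripper value outside its range is refused whole. The fingers move at their own pace and stop on an object; the grip force is fixed at half the most. Time passes only in rows, so rows that do not move let the fingers close. It gives the time, the measured TCP pose, the force and the opening at its end, in the units of the state.
- bot.get_obs(): the state, without advancing time (a new reading comes with each control period).
- bot.capture(name): name is "scene" or "top"; returns the picture (384x512x3 uint8, blue, green, red); there is no depth.
- bot.calibration(name): a dict with "intrinsics" (3x3 intrinsics, pixels), "k1" (the pictures are not rectified: a ray, as slopes to the right and down, at radius r is drawn at 1 + k1 r^2 times it, then the intrinsics apply), "R" (3x3) and "t" (3): a world point X has camera coordinates R X + t. Camera axes: x right, y down, z forward; pixel columns grow to the right and rows downward; lengths in mm; the calibration is good to about 2 mm. A picture is of the moment at which its call begins. calibration takes no time and is no camera call.
- bot.close_job(): hands the job in, once; it reports no verdict.
The state is a dict: "time": time; "joint_positions": joint angles; "dq": joint speeds; "tau": joint torques, N m; "tool_pos": TCP position; "tcp_rot": TCP orientation; "contact_force": force on the tool from outside, world axes, zero at the start; "moment": the same for the moment, N m; "grip_width": finger opening in mm.
Only numpy, scipy, OpenCV 4.12 (cv2) and the standard library are available. Lean on these libraries where they do the work, as an engineer would, in place of code of your own. Each camera call takes 0.05 s, during which the arm holds its last target.

## Working session

There is one attempt and no reset: what is moved stays moved. The work goes in short steps, Python scripts to look and compute and a tool call to move; the robot and the scene stay as the last step left them, time stands still between calls to the robot, and variables do not carry over. Pictures are saved under pics/ and viewed, and the job is handed in when it is done.

Besides the shell and the picture viewer there is one more tool, called as name(argument=value, ...), one argument or row to a line, values as JSON. jog_arm: Moves the arm, as the interface text tells. Its arguments: {"type":"object","properties":{"targets":{"type":"array"}},"required":["targets"]}

```bash
ls -la; mkdir -p pics; python3 - <<'E'
from plant import bot
import cv2,numpy as np
o=bot.get_obs()
for k,v in o.items(): print(k,v)
for n in ("scene","top"):
    im=bot.capture(n); cv2.imwrite(f"pics/{n}0.png",im)
    c=bot.calibration(n); print(n,c)
E
```

```text
total 12
drwxr-xr-x  3 agent agent 4096 Dec  5 18:59 .
drwxr-xr-x 23 root  root  4096 Dec  5 18:59 ..
drwxr-xr-x  2 agent agent 4096 Dec  5 18:59 pics
time 0.0
joint_positions [-1.47799651e+00  3.42698740e-01  1.52504443e+00  1.72966563e-05
  1.27536835e+00 -1.45952762e-01]
dq [ 2.02217276e-03 -1.15934428e-03  1.14452508e-03 -2.38411416e-06
  4.82901378e-05 -4.54936714e-04]
tau [ 3.33389020e-03 -4.31236267e+01 -2.44220316e+01  7.21962657e-02
  5.60846622e-02 -1.17844197e-04]
tool_pos [ 124.19225147 -509.95197746  404.04762957]
tcp_rot [-3.14009235e+00 -2.37259626e-04  2.38747356e-01]
contact_force [ 0.15661858  0.44869543 -0.49974942]
moment [ 0.01474988  0.04471738 -0.0117208 ]
grip_width 91.64913679261555
scene {'intrinsics': array([[445.7624595 ,   0.        , 265.23481925],
       [  0.        , 445.7624595 , 189.58929541],
       [  0.        ,   0.        ,   1.        ]]), 'k1': -0.06971296541383187, 'R': array([[-0.72338304,  0.69016425, -0.01975567],
       [ 0.39368632,  0.38879146, -0.83297796],
       [-0.56721077, -0.61033967, -0.55295337]]), 't': array([ 471.02959933, -171.79010465, 1638.8870085 ])}
top {'intrinsics': array([[496.27892162,   0.        , 262.34742671],
       [  0.        , 496.27892162, 204.2275078 ],
       [  0.        ,   0.        ,   1.        ]]), 'k1': -0.09673788139315136, 'R': array([[ 7.71508319e-03, -9.99969932e-01,  7.83303096e-04],
       [-9.83388817e-01, -7.72920851e-03, -1.81346891e-01],
       [ 1.81347493e-01,  6.28814847e-04, -9.83418879e-01]]), 't': array([  17.8254616 ,  672.15712807, 1314.61595685])}
```

View pics/scene0.png

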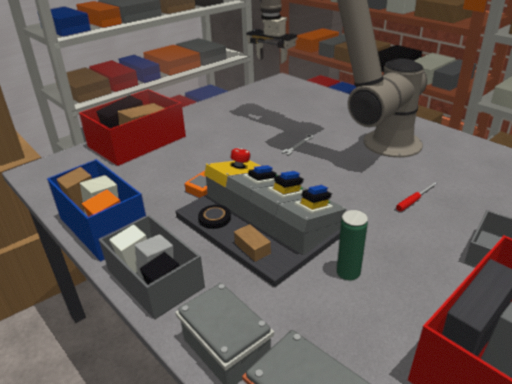

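View pics/top0.png

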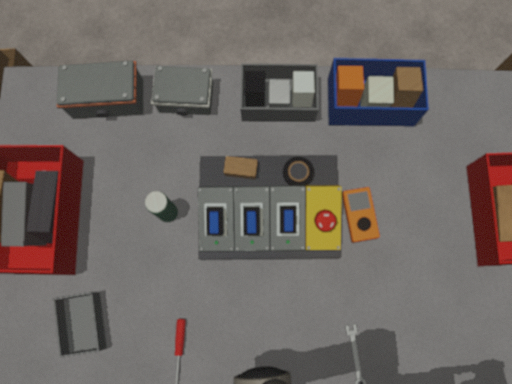

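```bash
python3 - <<'E'
import cv2
im=cv2.imread("pics/top0.png"); c=im[145:270,190:390]; cv2.imwrite("pics/topc0.png",cv2.resize(c,None,fx=4,fy=4,interpolation=cv2.INTER_CUBIC))
im=cv2.imread("pics/scene0.png"); c=im[135:285,165:375]; cv2.imwrite("pics/scenec0.png",cv2.resize(c,None,fx=3.8,fy=3.8,interpolation=cv2.INTER_CUBIC))
E
```

```text
(no output)
```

View pics/topc0.png

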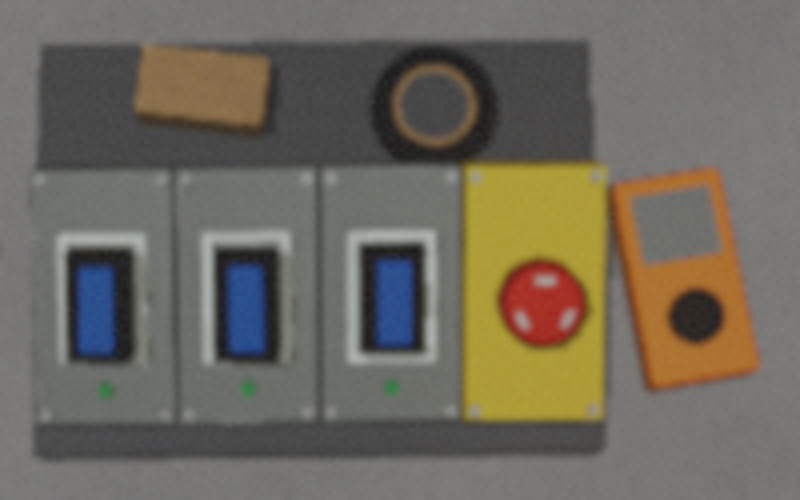

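View pics/scenec0.png

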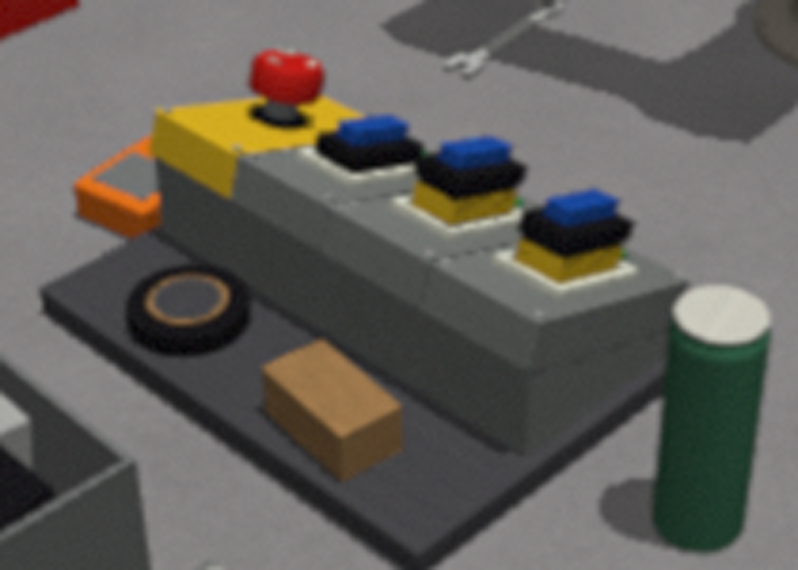

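```bash
cat > h.py <<'E'
import numpy as np, cv2
from plant import bot
from scipy.optimize import least_squares
def proj(n,X):
    c=bot.calibration(n); P=np.atleast_2d(X)@c["R"].T+c["t"]; s=P[:,:2]/P[:,2:]
    r2=(s**2).sum(1,keepdims=True); s=s*(1+c["k1"]*r2); K=c["intrinsics"]
    return s*[K[0,0],K[1,1]]+[K[0,2],K[1,2]]
def crop(im,x0,y0,x1,y1,f,name):
    c=cv2.resize(im[y0:y1,x0:x1],None,fx=f,fy=f,interpolation=cv2.INTER_CUBIC)
    for x in range((x0+9)//10*10,x1,10):
        cv2.line(c,(int((x-x0+.5)*f),0),(int((x-x0+.5)*f),5),(0,255,255),1); cv2.putText(c,str(x),(int((x-x0+.5)*f)-10,16),0,.35,(0,255,255),1)
    for y in range((y0+9)//10*10,y1,10):
        cv2.line(c,(0,int((y-y0+.5)*f)),(5,int((y-y0+.5)*f)),(0,255,255),1); cv2.putText(c,str(y),(7,int((y-y0+.5)*f)+4),0,.35,(0,255,255),1)
    cv2.imwrite(name,c)
E
python3 - <<'E'
from h import *
im=cv2.imread("pics/top0.png")
crop(im,192,150,272,270,5,"pics/tl.png"); crop(im,262,150,342,270,5,"pics/tr.png")
c=np.hstack([cv2.imread("pics/tl.png"),cv2.imread("pics/tr.png")]);cv2.imwrite("pics/tlr.png",c)
im=cv2.imread("pics/scene0.png")
crop(im,190,140,350,255,5,"pics/sc.png")
for n in("scene","top"):
    c=bot.calibration(n); print(n,-c["R"].T@c["t"])
E
```

```text
scene [1337.9606043   741.98048252  772.43623363]
top [ 422.45197031   22.19351818 1414.69779332]
```

View pics/tlr.png

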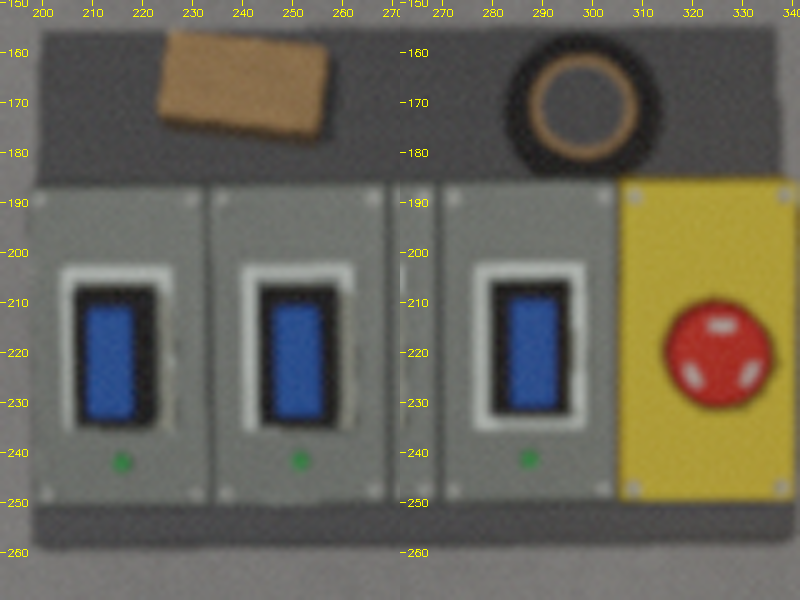

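View pics/sc.png

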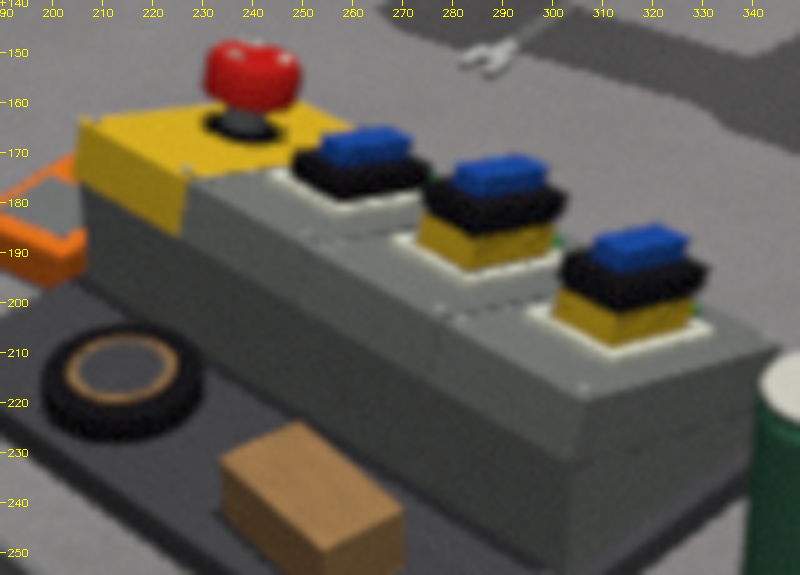

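```bash
cat >> h.py <<'E'
a=np.radians(18); 
def desk(p,X):  # desk-frame -> world
    c,s=np.cos(p[2]),np.sin(p[2]); X=np.atleast_2d(X)
    return np.c_[p[0]+c*X[:,0]-s*X[:,1], p[1]+s*X[:,0]+c*X[:,1], X[:,2]]
def pan(p,u,v,w,k): # u up slope, v across from module centre k (offset y), w out
    y0=(1.5-k)*96
    return [p[3]+u*np.cos(a)-w*np.sin(a), y0+v, p[4]+u*np.sin(a)+w*np.cos(a)]
E
cat > fit.py <<'E'
from h import *
T=dict(plate=[(199.5,155.5),(336.5,154.9),(198.1,259.1),(340.5,257.9)],
 back=[(198.3,186.9),(233.1,186.5),(268.1,186.1),(305.3,185.5),(340.5,185.1)],
 front=[(198.3,250.1),(233.9,250.1),(269.5,249.9),(305.3,249.7),(340.5,249.3)],
 tops=[(213.3,221.7),(251.1,221.5),(288.4,219.9),(325.3,220.3)])
S=dict(pts=[(205.3,163.1),(227.5,175.5),(305.5,219.1),(345.5,209.1)])
def model(p,h):
    pl=[[150,200,25],[150,-200,25],[-150,200,25],[-150,-200,25]]
    ed=[(0,47),(0.5,None),(1.5,None),(2.5,None),(3,-47)]
    def e(u):
        r=[]
        for k,v in ed:
            if v is None: r.append([*pan(p,u,0,0,0)[:1],(1.5-k)*96,pan(p,u,0,0,0)[2]])
            else: r.append(pan(p,u,v,0,int(k)))
        return r
    tops=[pan(p,0,0,w,k) for k,w in enumerate(h)]
    sc=[pan(p,86,-47,0,3),e(86)[3],pan(p,86,47,0,0),pan(p,-86,47,0,0)]
    return desk(p,pl),desk(p,e(86)),desk(p,e(-86)),desk(p,tops),desk(p,sc)
def res(p):
    h=[p[5],p[6],35,50]
    m=model(p,h)
    t=np.vstack([np.array(T[k]) for k in("plate","back","front","tops")])
    r1=proj("top",np.vstack(m[:4]))-t
    r2=proj("scene",m[4])-np.array(S["pts"])
    return np.r_[r1.ravel(),r2.ravel()]
if __name__=="__main__":
    s=least_squares(res,[450,0,0,-20,107,53,53],loss="soft_l1")
    print(s.x.round(3)); r=s.fun.reshape(-1,2); r=res(s.x).reshape(-1,2); print(r.round(1).tolist()); print(np.sqrt((r**2).mean()))
    for k,w in enumerate([s.x[5],s.x[6],35,50]): print(k,desk(s.x,pan(s.x,0,0,w,k)).round(1))
E
python3 fit.py
```

```text
[ 6.74148e+02  5.07600e+00  1.60000e-02 -4.83400e+01  1.06938e+02
  5.05580e+01  4.99160e+01]
[[-0.2, 0.1], [0.3, -0.3], [-0.4, 0.1], [0.1, 0.0], [-1.4, -0.2], [-0.3, -0.1], [1.0, -0.0], [0.0, 0.3], [0.6, 0.5], [0.3, 0.2], [-0.1, -0.0], [-0.0, -0.1], [-0.2, -0.3], [-0.3, -0.2], [0.2, 0.1], [-0.2, -0.0], [-0.4, 0.3], [0.3, 0.5], [-0.7, 0.2], [-1.4, -0.2], [-0.0, 0.6], [0.4, -0.6]]
0.44314979885973776
0 [[607.9 148.  155. ]]
1 [[609.6  52.  154.4]]
2 [[615.8 -43.9 140.2]]
3 [[ 612.7 -139.9  154.5]]
```

```bash
cat > ov.py <<'E'
from h import *
import sys
P=[674.148,5.076,0.016,-48.34,106.94]
def overlay(im,n,h,x0,y0,x1,y1,f,name):
    c=cv2.resize(im[y0:y1,x0:x1],None,fx=f,fy=f,interpolation=cv2.INTER_CUBIC)
    def dl(pts,col):
        q=(proj(n,desk(P,pts))-[x0-.5,y0-.5])*f
        cv2.polylines(c,[q.round().astype(np.int32).reshape(-1,1,2)],True,col,1,cv2.LINE_AA)
    for k in range(4):
        dl([pan(P,u,v,0,k) for u,v in((86,47),(86,-47),(-86,-47),(-86,47))],(0,255,255))
        if k<3:
            dl([pan(P,u,v,h[k],k) for u,v in((28,11),(28,-11),(-28,-11),(-28,11))],(255,255,255))
            dl([pan(P,u,v,h[k]-13,k) for u,v in((37,22),(37,-22),(-37,-22),(-37,22))],(0,255,0))
        else:
            t=np.linspace(0,2*np.pi,40)
            dl([pan(P,29*np.cos(b),29*np.sin(b),h[3],k) for b in t],(255,255,255))
            dl([pan(P,29*np.cos(b),29*np.sin(b),h[3]-28,k) for b in t],(0,255,0))
    cv2.imwrite(name,c)
E
python3 - <<'E'
from ov import *
overlay(cv2.imread("pics/scene0.png"),"scene",[54,54,35,50],190,140,350,255,5,"pics/ovs.png")
overlay(cv2.imread("pics/top0.png"),"top",[54,54,35,50],190,150,350,265,5,"pics/ovt.png")
E
```

```text
(no output)
```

View pics/ovs.png

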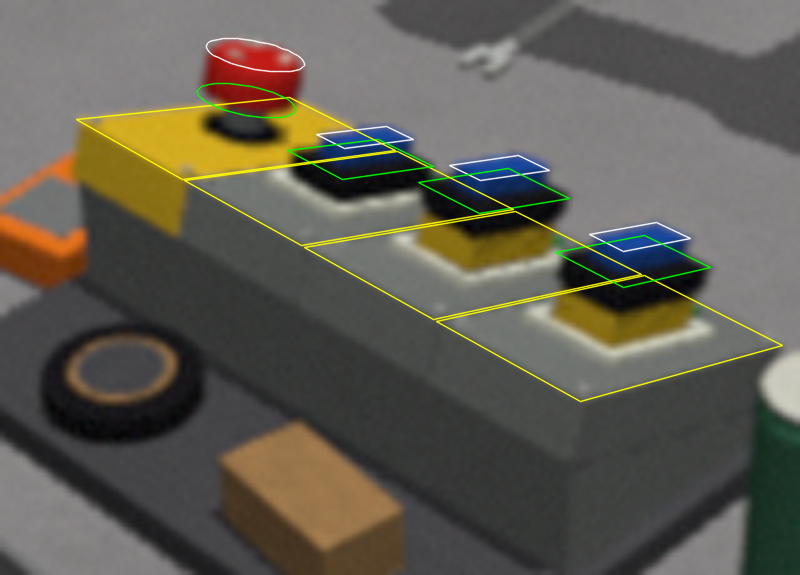

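View pics/ovt.png

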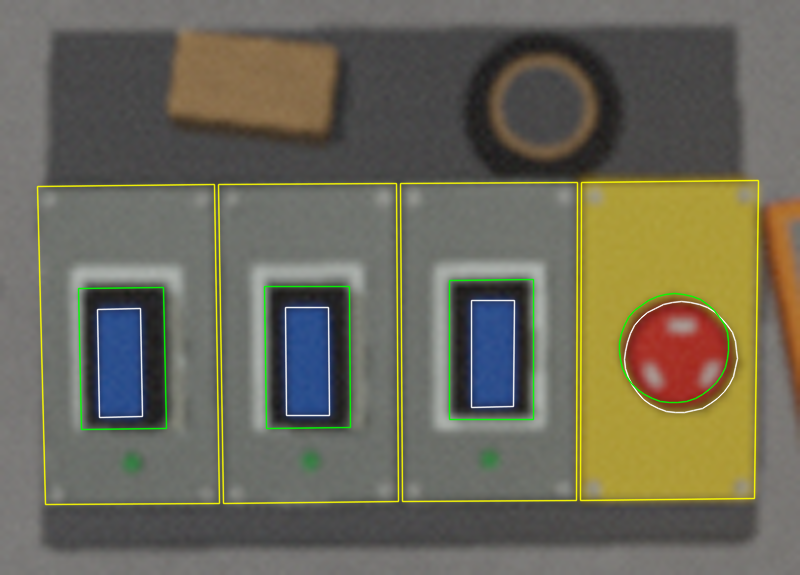

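jog_arm(
  targets=[
    [3.6,-1.55,0,0,1],
    [3.6,-1.55,0,0,1],
    [3.6,-1.55,0,0,1],
    [3.6,-1.55,0,0,1],
    [3.6,-1.55,0,0,1],
    [3.6,-1.55,0,0,1],
    [3.6,-1.55,0,0,1],
    [3.6,-1.55,0,0,1],
    [3.6,-1.55,0,0,1],
    [3.6,-1.55,0,0,1],
  ],
)

```text
time: 0.93
tool_pos: [444.6, -269.5, 400.0]
tcp_rot: [-3.135, 0.004, 0.224]
contact_force: [0.7, -1.5, 0.2]
grip_width: 30.0
```

```bash
cat >> h.py <<'E'
P=[674.148,5.076,0.016,-48.34,106.94]
def Rm(r):
    from scipy.spatial.transform import Rotation as Q
    return Q.from_euler("xyz",r).as_matrix()
def go(target,yaw=None):
    o=bot.get_obs(); R=Rm(o["tcp_rot"]); d=R.T@(np.array(target)-o["tool_pos"])/10
    print("t",round(o["time"],2),"pos",np.round(o["tool_pos"],1),"rot",np.round(o["tcp_rot"],3),"F",np.round(o["contact_force"],1),"w",round(o["grip_width"],1),"q6",round(o["joint_positions"][5],2))
    print("tool delta cm",d.round(2), "twist deg", None if yaw is None else round(np.degrees(o["tcp_rot"][2]-yaw),1))
def pt(k,w,u=0,v=0): return desk(P,pan(P,u,v,w,k))[0]
E
python3 - <<'E'
from h import *
print(bot.tcp_to_tips)
s=pt(3,50); print(s)
go([s[0],s[1],404],0.016)
E
```

```text
178.0
[ 612.66921703 -139.92617844  154.49282581]
t 0.93 pos [ 444.6 -269.5  400. ] rot [-3.135  0.004  0.224] F [ 0.7 -1.5  0.2] w 30.0 q6 0.65
tool delta cm [19.26 -8.91 -0.42] twist deg 11.9
```

jog_arm(
  targets=[
    [3.6,-1.7,0,0,1],
    [3.6,-1.7,0,0,1],
    [3.6,-1.7,0,0,1],
    [3.6,-1.7,0,0,1],
    [3.4,-1.6,0,0,1],
    [0,0,0,6,1],
    [0,0,0,6,1],
    [0,0,0,0,1],
  ],
)

```text
time: 1.6
tool_pos: [611.2, -132.2, 394.4]
tcp_rot: [-3.132, 0.01, 0.017]
contact_force: [0.1, -0.1, 0.4]
grip_width: 0.5
```

```bash
python3 - <<'E'
from h import *
s=pt(3,50)
go([s[0]-3,s[1],154.5+178+15],0.016)
E
```

```text
t 1.6 pos [ 611.2 -132.2  394.4] rot [-3.132  0.01   0.017] F [ 0.1 -0.1  0.4] w 0.5 q6 1.22
tool delta cm [-0.11  0.81  4.68] twist deg 0.1
```

```bash
cat >> h.py <<'E'
def tip(target,yaw=0.016):
    o=bot.get_obs(); R=Rm(o["tcp_rot"]); tp=o["tool_pos"]+178*R[:,2]; d=R.T@(np.array(target)-tp)/10
    print("t",round(o["time"],2),"tip",np.round(tp,1),"rot",np.round(o["tcp_rot"],3),"F",np.round(o["contact_force"],1),"w",round(o["grip_width"],1),"q6",round(o["joint_positions"][5],2))
    print("tool delta cm",d.round(2), "twist deg", round(np.degrees(o["tcp_rot"][2]-yaw),1))
E
python3 - <<'E'
from h import *
s=pt(3,50)
tip([s[0]-5,s[1],154.5+10],0.016)
E
```

```text
t 1.6 tip [ 609.3 -130.5  216.4] rot [-3.132  0.01   0.017] F [ 0.1 -0.1  0.4] w 0.5 q6 1.22
tool delta cm [-0.13  0.99  5.18] twist deg 0.1
```

jog_arm(
  targets=[
    [-0.05,0.5,2.0,0,1],
    [-0.05,0.5,1.5,0,1],
    [0,0,1.0,0,1],
    [0,0,0.5,0,1],
    [0,0,0,0,1],
  ],
)

```text
time: 2.02
tool_pos: [609.2, -142.1, 341.6]
tcp_rot: [-3.131, 0.012, 0.029]
contact_force: [0.3, 0.6, 0.4]
grip_width: 0.8
```

```bash
python3 - <<'E'
from h import *
s=pt(3,50)
tip([s[0]-5,s[1],154.5+3],0.016)
o=bot.get_obs(); print(Rm(o["tcp_rot"]).round(4))
im=bot.capture("scene"); crop(im,165,100,325,220,5,"pics/s1.png")
E
```

```text
t 2.02 tip [ 607.1 -140.3  163.6] rot [-3.131  0.012  0.029] F [0.3 0.6 0.4] w 0.8 q6 1.19
tool delta cm [ 0.07 -0.03  0.61] twist deg 0.8
[[ 0.9995  0.0294 -0.0119]
 [ 0.0295 -0.9995  0.0102]
 [-0.0116 -0.0105 -0.9999]]
```

View pics/s1.png

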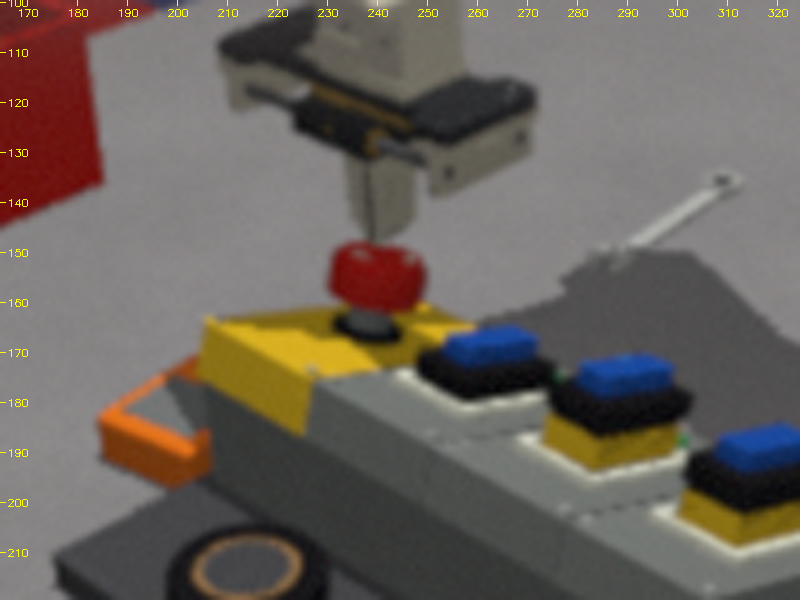

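jog_arm(
  targets=[
    [0.06,0,0.2,0,1],
    [0.06,0,0.2,0,1],
    [0.06,0,0.2,0,1],
    [0.06,0,0.2,0,1],
  ],
)

```text
time: 2.4
tool_pos: [612.2, -142.1, 336.6]
tcp_rot: [-3.133, 0.006, 0.03]
contact_force: [-1.2, -1.0, 0.5]
grip_width: 0.5
```

```bash
python3 - <<'E'
from h import *
s=pt(3,50)
tip([s[0]-5,s[1],154.5-10],0.016)
E
```

```text
t 2.4 tip [ 611.  -140.6  158.7] rot [-3.133  0.006  0.03 ] F [-1.2 -1.   0.5] w 0.5 q6 1.19
tool delta cm [-0.32 -0.07  1.42] twist deg 0.8
```

jog_arm(
  targets=[
    [0.04,0,0.2,0,1],
    [0.06,0,0.2,0,1],
    [0.06,0,0.2,0,1],
    [0.06,0,0.2,0,1],
  ],
)

```text
time: 2.73
tool_pos: [613.9, -141.6, 331.9]
tcp_rot: [-3.134, 0.005, 0.031]
contact_force: [-1.7, 0.2, 1.3]
grip_width: 0.5
```

```bash
python3 - <<'E'
from h import *
s=pt(3,50)
tip([s[0]-5,s[1],154.5-10],0.016)
E
```

```text
t 2.73 tip [ 612.9 -140.4  153.9] rot [-3.134  0.005  0.031] F [-1.7  0.2  1.3] w 0.5 q6 1.19
tool delta cm [-0.52 -0.05  0.94] twist deg 0.9
```

jog_arm(
  targets=[
    [0.04,0,0.2,0,1],
    [0.04,0,0.2,0,1],
    [0.04,0,0.2,0,1],
  ],
)

```text
time: 2.98
tool_pos: [615.4, -141.5, 325.9]
tcp_rot: [-3.135, 0.003, 0.032]
contact_force: [-3.9, 0.1, 13.1]
grip_width: 0.5
```

```bash
python3 - <<'E'
from h import *
s=pt(3,50)
tip([s[0]-5,s[1],154.5-10],0.016)
im=bot.capture("scene"); crop(im,165,100,325,220,5,"pics/s2.png")
E
```

```text
t 2.98 tip [ 614.8 -140.3  147.9] rot [-3.135e+00  3.000e-03  3.200e-02] F [-3.9  0.1 13.1] w 0.5 q6 1.19
tool delta cm [-0.71 -0.06  0.34] twist deg 0.9
```

View pics/s2.png

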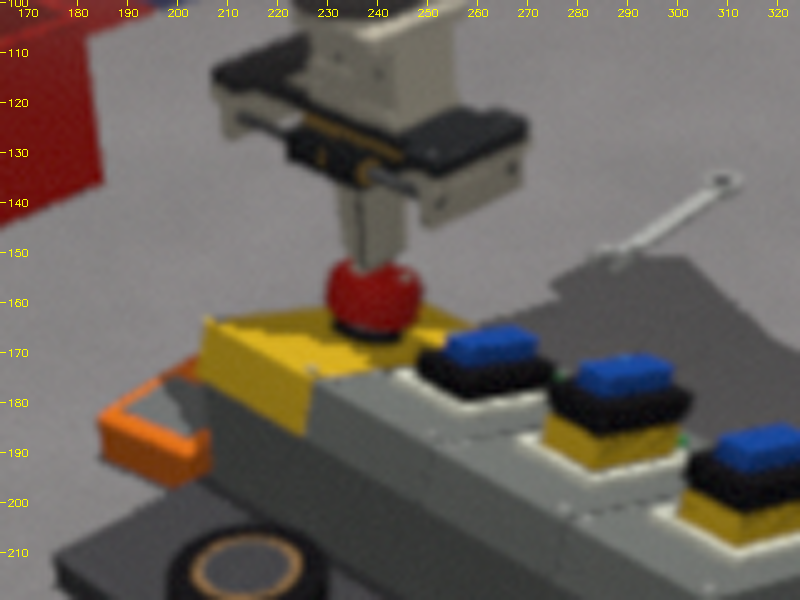

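jog_arm(
  targets=[
    [0.03,0,0.15,0,1],
    [0.03,0,0.15,0,1],
  ],
)

```text
time: 3.2
tool_pos: [615.9, -141.5, 325.9]
tcp_rot: [-3.136, 0.002, 0.032]
contact_force: [-7.2, 1.2, 13.5]
grip_width: 0.4
```

jog_arm(
  targets=[
    [-0.1,0,-0.8,0,1],
    [-0.2,0,-1.5,0,1],
    [0,0,-1.5,0,1],
    [0,0,-0.3,0,1],
  ],
)

```text
time: 3.53
tool_pos: [612.9, -141.7, 367.4]
tcp_rot: [-3.135, 0.003, 0.032]
contact_force: [-1.1, -0.4, 0.8]
grip_width: 0.5
```

```bash
python3 - <<'E'
from h import *
s=pt(1,54)
tip([s[0]-5,s[1],154.5+25],0.016)
im=bot.capture("scene"); crop(im,165,100,325,220,5,"pics/s3.png")
E
```

```text
t 3.53 tip [ 612.3 -140.7  189.4] rot [-3.135e+00  3.000e-03  3.200e-02] F [-1.1 -0.4  0.8] w 0.5 q6 1.19
tool delta cm [ -0.28 -19.28   1.11] twist deg 0.9
```

View pics/s3.png

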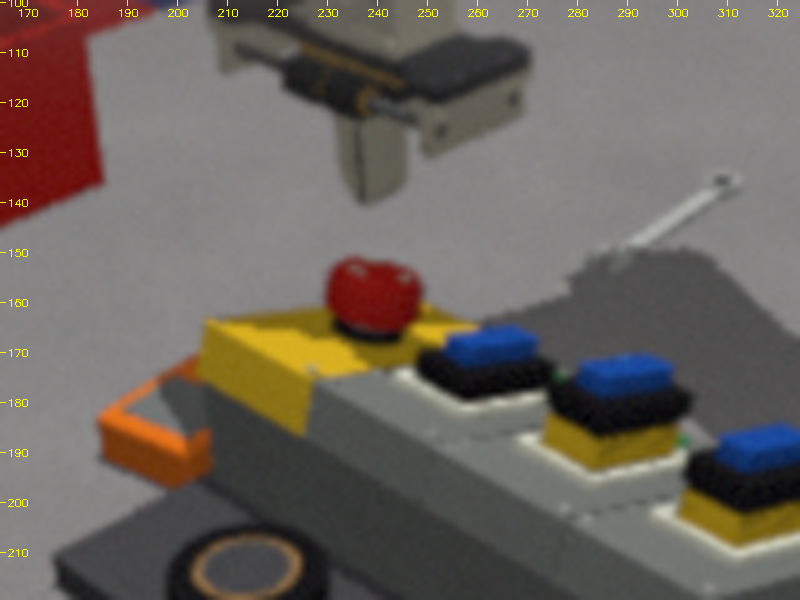

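jog_arm(
  targets=[
    [-0.1,-3.9,0,0,1],
    [-0.1,-3.9,0,0,1],
    [-0.1,-3.9,0,0,1],
    [-0.1,-3.9,0,0,1],
    [-0.1,-3.0,0,0.5,1],
    [0,0,0.5,0,1],
    [0,0,0,0,1],
  ],
)

```text
time: 4.17
tool_pos: [601.6, 49.2, 356.5]
tcp_rot: [-3.135, 0.007, 0.018]
contact_force: [0.6, 0.5, 0.0]
grip_width: 0.7
```

```bash
python3 - <<'E'
from h import *
s=pt(1,54)
tip([s[0]-10,s[1],168],0.016)
E
```

```text
t 4.17 tip [600.3  50.3 178.5] rot [-3.135  0.007  0.018] F [0.6 0.5 0. ] w 0.7 q6 1.5
tool delta cm [-0.18 -0.17  1.05] twist deg 0.1
```

jog_arm(
  targets=[
    [-0.1,-0.1,0.5,0,1],
    [-0.1,-0.1,0.4,0,1],
    [0,0,0.2,0,1],
    [0.06,0,0.2,0,1],
    [0.06,0,0.2,0,1],
  ],
)

```text
time: 4.58
tool_pos: [600.8, 47.8, 338.2]
tcp_rot: [-3.136, 0.009, 0.014]
contact_force: [-0.1, 0.2, 1.0]
grip_width: 0.5
```

```bash
python3 - <<'E'
from h import *
s=pt(1,54)
tip([s[0]-6,s[1],158],0.016)
im=bot.capture("scene"); crop(im,185,110,345,230,5,"pics/s4.png")
E
```

```text
t 4.58 tip [599.1  48.8 160.2] rot [-3.136  0.009  0.014] F [-0.1  0.2  1. ] w 0.5 q6 1.51
tool delta cm [ 0.33 -0.32  0.22] twist deg -0.1
```

View pics/s4.png

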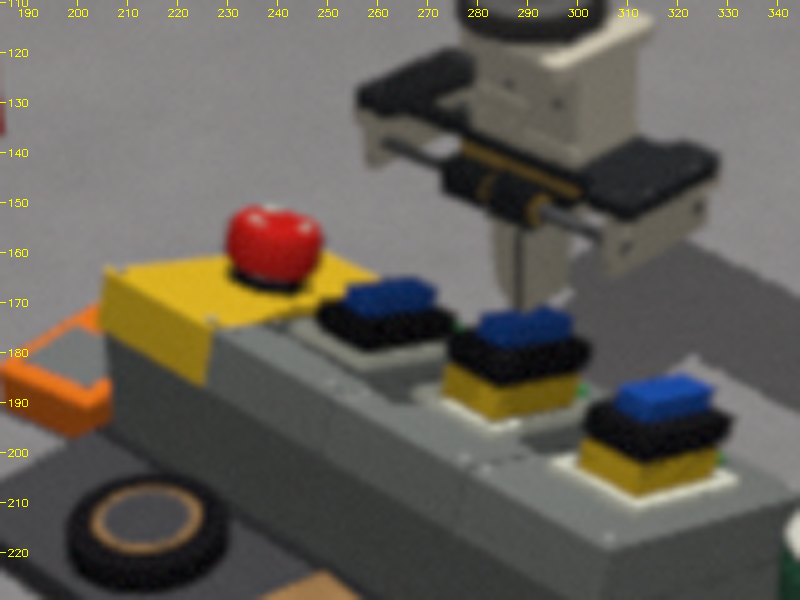

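jog_arm(
  targets=[
    [0.06,-0.15,0.15,0,1],
    [0.06,-0.15,0.15,0,1],
    [0.06,0,0.15,0,1],
  ],
)

```text
time: 4.88
tool_pos: [602.8, 49.3, 333.7]
tcp_rot: [-3.137, 0.01, 0.012]
contact_force: [-4.5, -0.2, 8.7]
grip_width: 0.5
```

```bash
python3 - <<'E'
from h import *
s=pt(1,54)
tip([s[0]-6,s[1],158],0.016)
E
```

```text
t 4.88 tip [601.1  50.1 155.7] rot [-3.137  0.01   0.012] F [-4.5 -0.2  8.7] w 0.5 q6 1.51
tool delta cm [ 0.13 -0.19 -0.23] twist deg -0.2
```

jog_arm(
  targets=[
    [0.06,0,0.2,0,1],
    [0.06,0,0.2,0,1],
    [0.06,0,0.2,0,1],
  ],
)

```text
time: 5.13
tool_pos: [603.6, 49.6, 331.7]
tcp_rot: [-3.137, 0.01, 0.012]
contact_force: [-7.1, -0.9, 13.2]
grip_width: 0.5
```

```bash
python3 - <<'E'
from h import *
s=pt(1,54)
tip([s[0]-6,s[1],158],0.016)
E
```

```text
t 5.13 tip [601.8  50.5 153.7] rot [-3.137  0.01   0.012] F [-7.1 -0.9 13.2] w 0.5 q6 1.51
tool delta cm [ 0.06 -0.16 -0.43] twist deg -0.2
```

jog_arm(
  targets=[
    [0.06,0,0.22,0,1],
    [0.06,0,0.22,0,1],
    [0.06,0,0.22,0,1],
    [0.06,0,0.22,0,1],
  ],
)

```text
time: 5.47
tool_pos: [603.8, 50.0, 330.6]
tcp_rot: [-3.138, 0.01, 0.013]
contact_force: [-7.2, -0.1, 12.9]
grip_width: 0.5
```

```bash
python3 - <<'E'
from h import *
s=pt(1,54)
tip([s[0]-6,s[1],158],0.016)
E
```

```text
t 5.47 tip [602.1  50.6 152.6] rot [-3.138  0.01   0.013] F [-7.2 -0.1 12.9] w 0.5 q6 1.51
tool delta cm [ 0.02 -0.15 -0.54] twist deg -0.2
```

jog_arm(
  targets=[
    [0.06,0,0.32,0,1],
    [0.06,0,0.32,0,1],
    [0.06,0,0.32,0,1],
  ],
)

```text
time: 5.72
tool_pos: [604.5, 50.3, 326.7]
tcp_rot: [-3.139, 0.007, 0.014]
contact_force: [-3.0, -0.1, 3.9]
grip_width: 0.7
```

```bash
python3 - <<'E'
from h import *
s=pt(1,54)
tip([s[0]-6,s[1],158],0.016)
E
```

```text
t 5.72 tip [603.3  50.8 148.7] rot [-3.139  0.007  0.014] F [-3.  -0.1  3.9] w 0.7 q6 1.51
tool delta cm [-0.09 -0.12 -0.93] twist deg -0.1
```

jog_arm(
  targets=[
    [0.05,0,0.2,0,1],
    [0.05,0,0.2,0,1],
    [0.05,0,0.2,0,1],
  ],
)

```text
time: 5.97
tool_pos: [606.2, 50.6, 321.2]
tcp_rot: [-3.138, 0.004, 0.014]
contact_force: [-0.6, -0.1, 0.1]
grip_width: 0.1
```

```bash
python3 - <<'E'
from h import *
s=pt(1,35)
tip([s[0]-6,s[1],s[2]],0.016)
im=bot.capture("scene"); crop(im,185,110,345,230,5,"pics/s5.png")
E
```

```text
t 5.97 tip [605.4  51.2 143.2] rot [-3.138  0.004  0.014] F [-0.6 -0.1  0.1] w 0.1 q6 1.51
tool delta cm [ 0.29 -0.09  0.3 ] twist deg -0.1
```

View pics/s5.png

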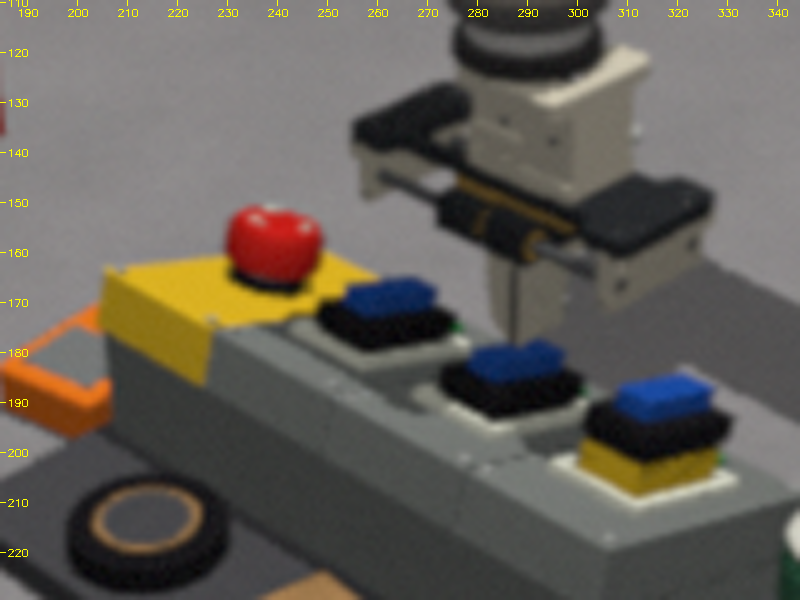

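jog_arm(
  targets=[
    [0.05,0,0.2,0,1],
    [0.05,0,0.2,0,1],
    [0.05,0,0.2,0,1],
    [0.05,0,0.2,0,1],
  ],
)

```text
time: 6.35
tool_pos: [607.1, 50.7, 318.8]
tcp_rot: [-3.139, 0.005, 0.014]
contact_force: [-8.1, -1.0, 15.2]
grip_width: 0.6
```

```bash
python3 - <<'E'
from h import *
s=pt(1,35)
tip([s[0]-6,s[1],s[2]],0.016)
E
```

```text
t 6.35 tip [606.2  51.2 140.8] rot [-3.139  0.005  0.014] F [-8.1 -1.  15.2] w 0.6 q6 1.51
tool delta cm [ 0.21 -0.09  0.06] twist deg -0.1
```

jog_arm(
  targets=[
    [-0.1,0,-1.0,0,1],
    [-0.2,0,-2.0,0,1],
    [-0.1,-2.0,-1.0,0,1],
    [-0.1,-3.5,0,0,1],
    [-0.1,-3.5,0,0,1],
    [-0.1,-1.0,0,0,1],
    [0,0,0,0,1],
  ],
)

```text
time: 6.93
tool_pos: [599.6, 152.3, 362.8]
tcp_rot: [-3.139, 0.002, 0.01]
contact_force: [-0.3, -0.6, -0.3]
grip_width: 0.1
```

```bash
python3 - <<'E'
from h import *
s=pt(0,54)
tip([s[0]-10,s[1],165],0.016)
im=bot.capture("scene"); crop(im,185,110,345,230,5,"pics/s6.png")
E
```

```text
t 6.93 tip [599.3 152.9 184.8] rot [-3.139e+00  2.000e-03  1.000e-02] F [-0.3 -0.6 -0.3] w 0.1 q6 1.68
tool delta cm [-0.25  0.49  1.98] twist deg -0.4
```

View pics/s6.png

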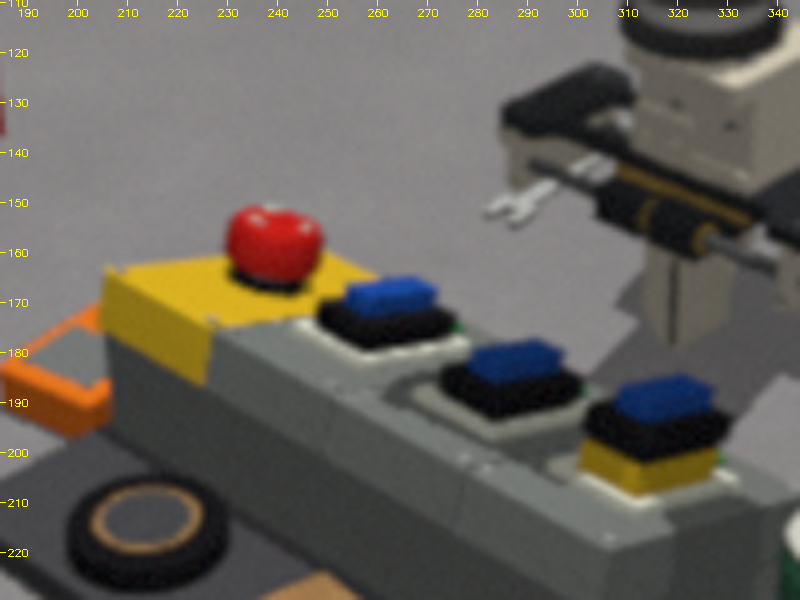

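jog_arm(
  targets=[
    [-0.1,0.25,0.8,0,1],
    [-0.1,0.25,0.8,0,1],
    [0,0,0.4,0,1],
    [0,0,0.2,0,1],
  ],
)

```text
time: 7.32
tool_pos: [598.0, 142.2, 338.0]
tcp_rot: [-3.14, 0.003, 0.007]
contact_force: [1.0, -0.4, 0.2]
grip_width: 0.4
```

```bash
python3 - <<'E'
from h import *
s=pt(0,54)
tip([s[0]-6,s[1],157],0.016)
E
```

```text
t 7.32 tip [597.5 142.4 160. ] rot [-3.14e+00  3.00e-03  7.00e-03] F [ 1.  -0.4  0.2] w 0.4 q6 1.67
tool delta cm [ 0.34 -0.55  0.3 ] twist deg -0.5
```

jog_arm(
  targets=[
    [0.05,-0.3,0,0,1],
    [0.05,-0.25,0,0,1],
    [0.05,0,0.12,0,1],
    [0.05,0,0.15,0,1],
  ],
)

```text
time: 7.65
tool_pos: [600.2, 145.7, 334.1]
tcp_rot: [-3.14, 0.006, 0.003]
contact_force: [-3.7, 0.9, 6.2]
grip_width: 0.6
```

```bash
python3 - <<'E'
from h import *
s=pt(0,54)
tip([s[0]-6,s[1],157],0.016)
E
```

```text
t 7.65 tip [599.2 146.  156.1] rot [-3.14e+00  6.00e-03  3.00e-03] F [-3.7  0.9  6.2] w 0.6 q6 1.68
tool delta cm [ 0.16 -0.2  -0.09] twist deg -0.8
```

Contact at 6 N on the left carrier; push on with bounded steps.

jog_arm(
  targets=[
    [0.05,0,0.3,0,1],
    [0.05,0,0.32,0,1],
    [0.05,0,0.32,0,1],
  ],
)

```text
time: 7.9
tool_pos: [601.1, 146.3, 329.8]
tcp_rot: [-3.14, 0.003, 0.004]
contact_force: [-6.8, -0.9, 12.6]
grip_width: 0.3
```

```bash
python3 - <<'E'
from h import *
s=pt(0,54)
tip([s[0]-6,s[1],157],0.016)
E
```

```text
t 7.9 tip [600.6 146.6 151.8] rot [-3.14e+00  3.00e-03  4.00e-03] F [-6.8 -0.9 12.6] w 0.3 q6 1.68
tool delta cm [ 0.02 -0.14 -0.52] twist deg -0.7
```

jog_arm(
  targets=[
    [0.05,0,0.32,0,1],
    [0.05,0,0.32,0,1],
  ],
)

```text
time: 8.07
tool_pos: [601.5, 146.5, 327.0]
tcp_rot: [-3.14, 0.0, 0.004]
contact_force: [-2.2, -1.4, 5.9]
grip_width: 0.5
```

```bash
python3 - <<'E'
from h import *
s=pt(0,35)
tip([s[0]-6,s[1],s[2]],0.016)
E
```

```text
t 8.07 tip [601.5 146.7 149. ] rot [-3.14   0.     0.004] F [-2.2 -1.4  5.9] w 0.5 q6 1.68
tool delta cm [ 0.52 -0.13  0.88] twist deg -0.7
```

Force is falling, so it is past the snap point; I follow it gently to the stop.

jog_arm(
  targets=[
    [0.05,0,0.25,0,1],
    [0.05,0,0.25,0,1],
    [0.05,0,0.2,0,1],
    [0.05,0,0.2,0,1],
    [0.05,0,0.2,0,1],
  ],
)

```text
time: 8.48
tool_pos: [604.2, 146.8, 318.6]
tcp_rot: [-3.14, -0.003, 0.005]
contact_force: [-12.1, -1.5, 25.4]
grip_width: 0.4
```

```bash
python3 - <<'E'
from h import *
s=pt(0,35)
tip([s[0]-6,s[1],s[2]],0.016)
E
```

```text
t 8.48 tip [604.7 147.1 140.6] rot [-3.14e+00 -3.00e-03  5.00e-03] F [-12.1  -1.5  25.4] w 0.4 q6 1.68
tool delta cm [ 0.2  -0.1   0.03] twist deg -0.6
```

jog_arm(
  targets=[
    [-0.1,0,-0.8,0,1],
    [-0.2,0,-2.0,0,1],
    [-0.1,0,-2.0,0,1],
    [0,3.0,-1.0,0,0],
    [0,4.0,0,0,-1],
    [0,4.0,0,0,-1],
    [0,4.0,0,0,-1],
    [0,4.0,0,0,-1],
    [0,4.0,0,0,-1],
    [0,3.0,0,0,-1],
  ],
)

```text
time: 9.32
tool_pos: [603.2, -115.9, 377.8]
tcp_rot: [-3.139, -0.006, 0.019]
contact_force: [0.5, -0.3, -0.5]
grip_width: 42.5
```

```bash
python3 - <<'E'
from h import *
s=pt(3,30); print(s)
tip([s[0],s[1],185],0.016+np.radians(35))
im=bot.capture("scene"); crop(im,185,110,345,230,5,"pics/s7.png")
im=bot.capture("top"); crop(im,190,150,350,265,5,"pics/t7.png")
E
```

```text
[ 618.84876585 -139.82729722  135.47169549]
t 9.32 tip [ 604.3 -115.5  199.8] rot [-3.139 -0.006  0.019] F [ 0.5 -0.3 -0.5] w 42.5 q6 1.24
tool delta cm [1.4  2.46 1.49] twist deg -34.8
```

View pics/s7.png

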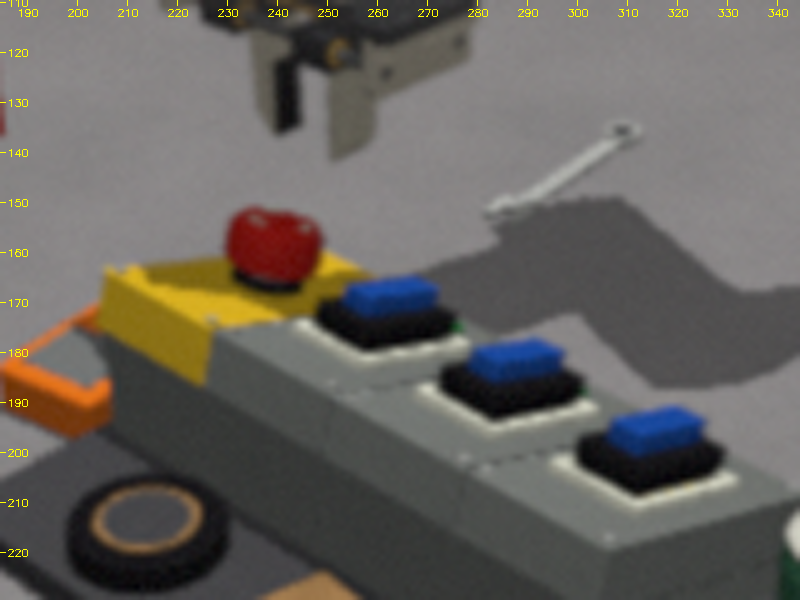

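View pics/t7.png

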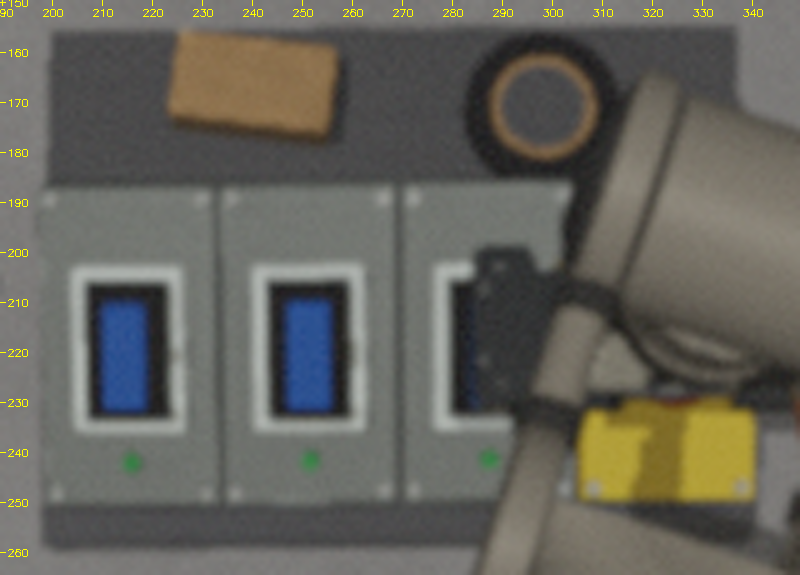

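jog_arm(
  targets=[
    [0.7,1.25,0.5,0,-1],
    [0.7,1.2,0.5,0,-1],
    [0,0,0,-7,-1],
    [0,0,0,-7,-1],
    [0,0,0,-7,-1],
    [0,0,0,-7,-1],
    [0,0,0,-7,-1],
    [0,0,0,0,-1],
  ],
)

```text
time: 10.08
tool_pos: [622.6, -143.7, 361.6]
tcp_rot: [-3.141, -0.004, 0.645]
contact_force: [-0.3, 0.1, 0.6]
grip_width: 91.5
```

```bash
python3 - <<'E'
from h import *
s=pt(3,30)
tip([s[0],s[1],122],0.016+np.radians(35))
E
```

```text
t 10.08 tip [ 623.1 -143.1  183.6] rot [-3.141 -0.004  0.645] F [-0.3  0.1  0.6] w 91.5 q6 0.58
tool delta cm [-0.17 -0.51  6.16] twist deg 1.0
```

jog_arm(
  targets=[
    [-0.1,-0.25,1.5,0,-1],
    [-0.1,-0.25,1.5,0,-1],
    [0,0,1.0,0,-1],
    [0,0,0.5,0,-1],
    [0,0,0,0,-1],
  ],
)

```text
time: 10.5
tool_pos: [620.6, -139.1, 313.2]
tcp_rot: [-3.141, -0.005, 0.634]
contact_force: [-0.0, 0.5, 0.1]
grip_width: 92.0
```

```bash
python3 - <<'E'
from h import *
s=pt(3,30)
tip([s[0],s[1],122],0.016+np.radians(35))
im=bot.capture("scene"); crop(im,165,100,325,220,5,"pics/s8.png")
E
```

```text
t 10.5 tip [ 621.2 -138.5  135.2] rot [-3.141 -0.005  0.634] F [-0.   0.5  0.1] w 92.0 q6 0.59
tool delta cm [-0.28 -0.03  1.32] twist deg 0.4
```

View pics/s8.png

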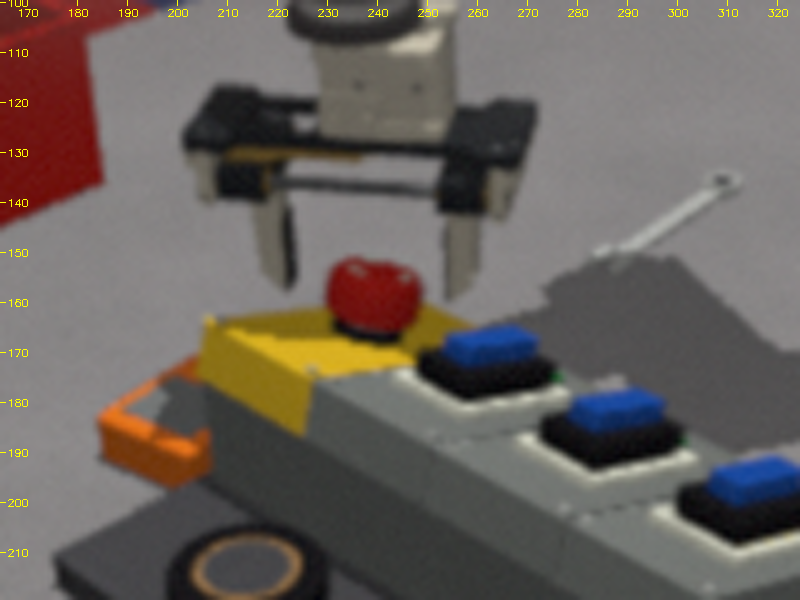

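jog_arm(
  targets=[
    [-0.15,0,0.5,0,-1],
    [-0.1,0,0.4,0,-1],
    [0,0,0,0,-1],
  ],
)

```text
time: 10.8
tool_pos: [619.3, -140.9, 305.4]
tcp_rot: [3.139, -0.007, 0.633]
contact_force: [-0.3, 0.3, 0.3]
grip_width: 91.3
```

```bash
python3 - <<'E'
from h import *
s=pt(3,30)
tip([s[0],s[1],125],0.016+np.radians(35))
E
```

```text
t 10.8 tip [ 620.5 -140.5  127.4] rot [ 3.139 -0.007  0.633] F [-0.3  0.3  0.3] w 91.3 q6 0.59
tool delta cm [-0.1  -0.15  0.24] twist deg 0.3
```

Centred within 2 mm; close the jaws.

jog_arm(
  targets=[
    [-0.05,-0.1,0.25,0,-1],
    [0,0,0,0,1],
    [0,0,0,0,1],
    [0,0,0,0,1],
    [0,0,0,0,1],
    [0,0,0,0,1],
  ],
)

```text
time: 11.3
tool_pos: [618.4, -140.7, 304.2]
tcp_rot: [3.137, -0.008, 0.632]
contact_force: [-1.6, 1.7, 1.7]
grip_width: 63.1
```

```bash
python3 - <<'E'
from h import *
s=pt(3,30)
tip([s[0],s[1],125],0.016-np.radians(35))
print(bot.get_obs()["moment"])
im=bot.capture("scene"); crop(im,165,100,325,220,5,"pics/s9.png")
E
```

```text
t 11.3 tip [ 620.  -140.4  126.2] rot [ 3.137 -0.008  0.632] F [-1.6  1.7  1.7] w 63.1 q6 0.59
tool delta cm [-0.06 -0.12  0.12] twist deg 70.3
[0.56497275 0.42362825 0.05922268]
```

View pics/s9.png

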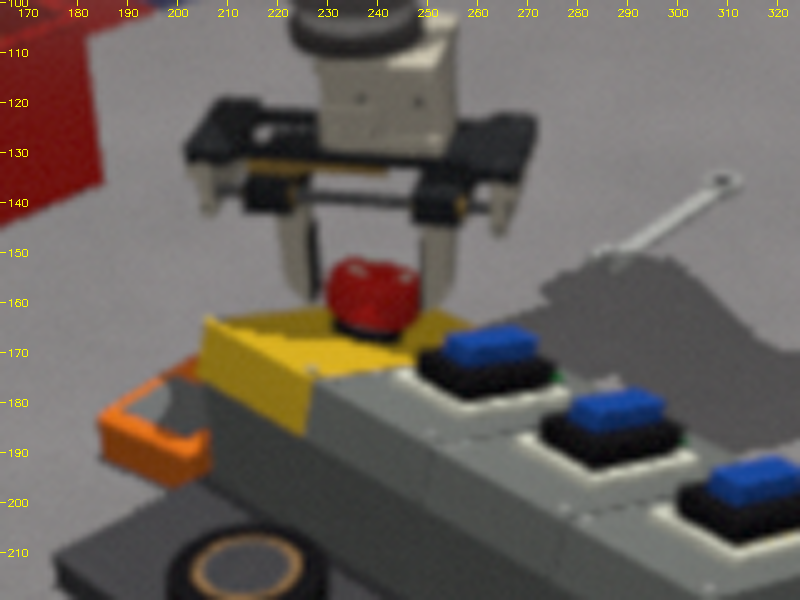

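jog_arm(
  targets=[
    [0,0,0,0,1],
    [0,0,0,0,1],
    [0,0,0,6,1],
    [0,0,0,6,1],
    [0,0,0,6,1],
  ],
)

```text
time: 11.77
tool_pos: [617.4, -138.6, 304.2]
tcp_rot: [-3.136, -0.006, 0.31]
contact_force: [2.1, -2.6, -0.1]
grip_width: 57.7
```

```bash
python3 - <<'E'
from h import *
s=pt(3,30)
tip([s[0],s[1],125],0.016-np.radians(35))
print(bot.get_obs()["moment"])
E
```

```text
t 11.77 tip [ 618.2 -137.3  126.2] rot [-3.136 -0.006  0.31 ] F [ 2.1 -2.6 -0.1] w 57.7 q6 0.91
tool delta cm [-0.02  0.26  0.12] twist deg 51.8
[ 0.28828547 -0.08338918  0.37251409]
```

jog_arm(
  targets=[
    [0,0,0,6,1],
    [0,0,0,6,1],
    [0,0,0,6,1],
    [0,0,0,6,1],
    [0,0,0,6,1],
    [0,0,0,6,1],
    [0,0,0,6,1],
    [0,0,0,6,1],
  ],
)

```text
time: 12.43
tool_pos: [617.5, -138.9, 306.9]
tcp_rot: [-3.129, -0.001, -0.568]
contact_force: [-2.4, -1.0, 3.3]
grip_width: 57.3
```

```bash
python3 - <<'E'
from h import *
s=pt(3,30)
tip([s[0],s[1],125],0.016-np.radians(35))
print(bot.get_obs()["moment"])
im=bot.capture("scene"); crop(im,165,100,325,220,5,"pics/s10.png")
E
```

```text
t 12.43 tip [ 618.8 -137.1  128.9] rot [-3.129e+00 -1.000e-03 -5.680e-01] F [-2.4 -1.   3.3] w 57.3 q6 1.79
tool delta cm [0.15 0.24 0.38] twist deg 1.5
[ 1.22547429 -0.22701256  0.56632255]
```

View pics/s10.png

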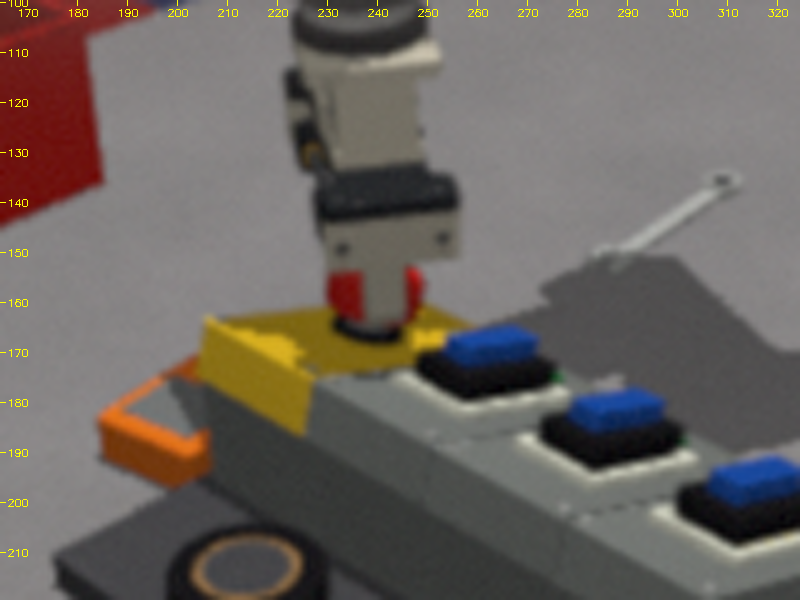

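jog_arm(
  targets=[
    [0,0,0,0,-1],
    [0,0,0,0,-1],
    [0,0,0,0,-1],
    [0,0,0,-7,-1],
    [0,0,0,-7,-1],
    [0,0,0,-7,-1],
    [0,0,0,-7,-1],
    [0,0,0,-7,-1],
    [0,0,0,-7,-1],
    [0,0,0,-7,-1],
  ],
)

```text
time: 13.32
tool_pos: [618.3, -139.7, 306.3]
tcp_rot: [-3.138, -0.011, 0.311]
contact_force: [-0.9, 0.1, 0.3]
grip_width: 91.6
```

```bash
python3 - <<'E'
from h import *
s=pt(3,30)
tip([s[0],s[1],125],0.016+np.radians(35))
im=bot.capture("scene"); crop(im,165,100,325,220,5,"pics/s11.png")
E
```

```text
t 13.32 tip [ 619.9 -138.4  128.3] rot [-3.138 -0.011  0.311] F [-0.9  0.1  0.3] w 91.6 q6 0.91
tool delta cm [-0.15  0.1   0.33] twist deg -18.1
```

View pics/s11.png

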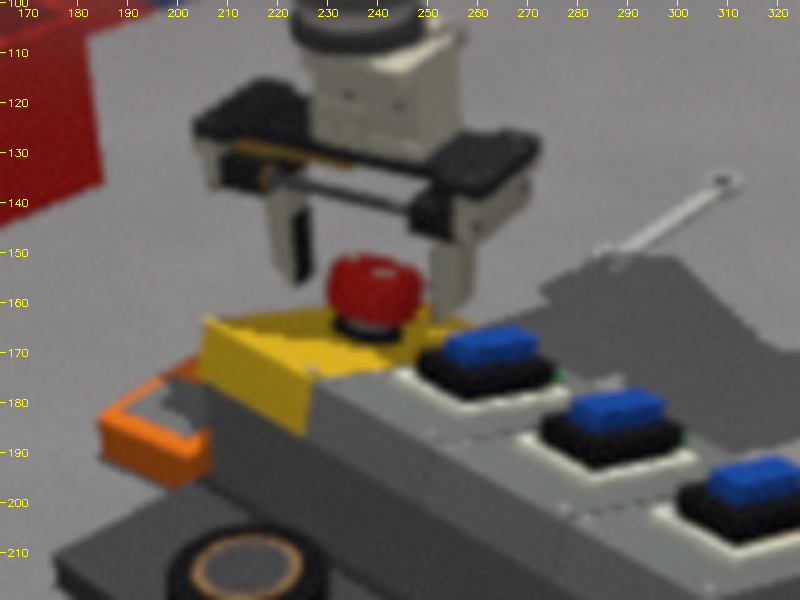

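jog_arm(
  targets=[
    [-0.1,0.1,0.1,-6,-1],
    [0,0,0.1,-6,-1],
    [0,0,0,-6,-1],
    [0,0,0,0,1],
    [0,0,0,0,1],
    [0,0,0,0,1],
    [0,0,0,0,1],
    [0,0,0,0,1],
    [0,0,0,0,1],
    [0,0,0,0,1],
  ],
)

```text
time: 14.2
tool_pos: [617.9, -139.3, 304.5]
tcp_rot: [-3.139, -0.012, 0.63]
contact_force: [0.3, -1.9, -0.0]
grip_width: 57.9
```

```bash
python3 - <<'E'
from h import *
s=pt(3,30)
tip([s[0],s[1],125],0.016-np.radians(35))
print(bot.get_obs()["moment"])
E
```

```text
t 14.2 tip [ 619.4 -137.7  126.5] rot [-3.139 -0.012  0.63 ] F [ 0.3 -1.9 -0. ] w 57.9 q6 0.59
tool delta cm [-0.17  0.14  0.15] twist deg 70.2
[-0.59314101 -0.29910019 -0.08401739]
```

jog_arm(
  targets=[
    [0,0,0,6,1],
    [0,0,0,6,1],
    [0,0,0,6,1],
    [0,0,0,6,1],
    [0,0,0,6,1],
    [0,0,0,6,1],
    [0,0,0,6,1],
    [0,0,0,6,1],
  ],
)

```text
time: 14.87
tool_pos: [618.0, -139.5, 305.3]
tcp_rot: [-3.128, -0.007, -0.249]
contact_force: [0.0, -2.6, -1.1]
grip_width: 57.1
```

```bash
python3 - <<'E'
from h import *
s=pt(3,30)
tip([s[0],s[1],125],0.016-np.radians(35))
print(bot.get_obs()["moment"])
im=bot.capture("scene"); crop(im,165,100,325,220,5,"pics/s12.png")
E
```

```text
t 14.87 tip [ 619.8 -137.4  127.3] rot [-3.128 -0.007 -0.249] F [ 0.  -2.6 -1.1] w 57.1 q6 1.47
tool delta cm [-0.03  0.26  0.23] twist deg 19.8
[ 1.0123118  -0.3058972   0.51047166]
```

View pics/s12.png

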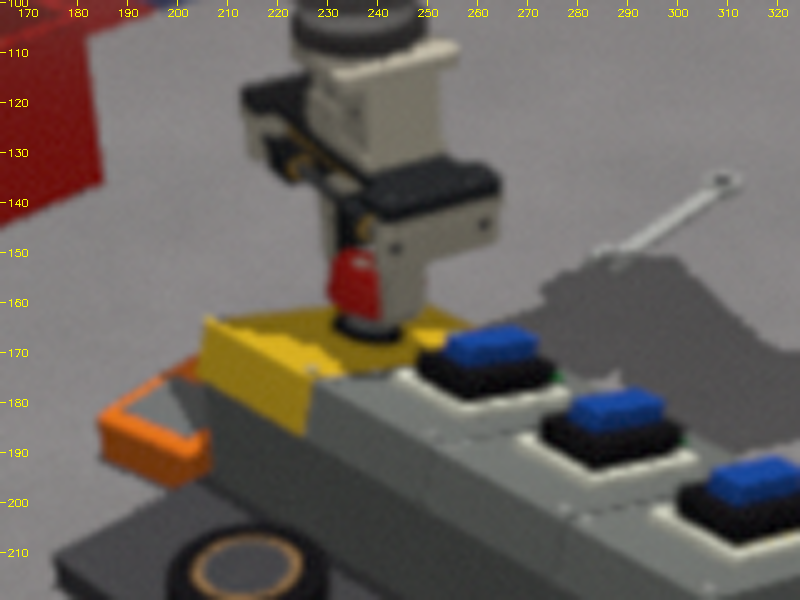

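jog_arm(
  targets=[
    [0,0,0,6,1],
    [0,0,0,6,1],
    [0,0,0,5,1],
    [0,0,0,0,1],
  ],
)

```text
time: 15.25
tool_pos: [618.1, -140.7, 305.1]
tcp_rot: [-3.125, -0.003, -0.559]
contact_force: [-1.7, -2.2, -0.4]
grip_width: 57.2
```

```bash
python3 - <<'E'
from h import *
s=pt(3,30)
tip([s[0],s[1],125],0.016-np.radians(35))
print(bot.get_obs()["moment"])
im=bot.capture("scene"); crop(im,165,100,325,220,5,"pics/s13.png")
E
```

```text
t 15.25 tip [ 620.2 -138.5  127.2] rot [-3.125e+00 -3.000e-03 -5.590e-01] F [-1.7 -2.2 -0.4] w 57.2 q6 1.78
tool delta cm [-0.04  0.19  0.21] twist deg 2.0
[ 0.98037408 -0.40291662  0.3460426 ]
```

View pics/s13.png

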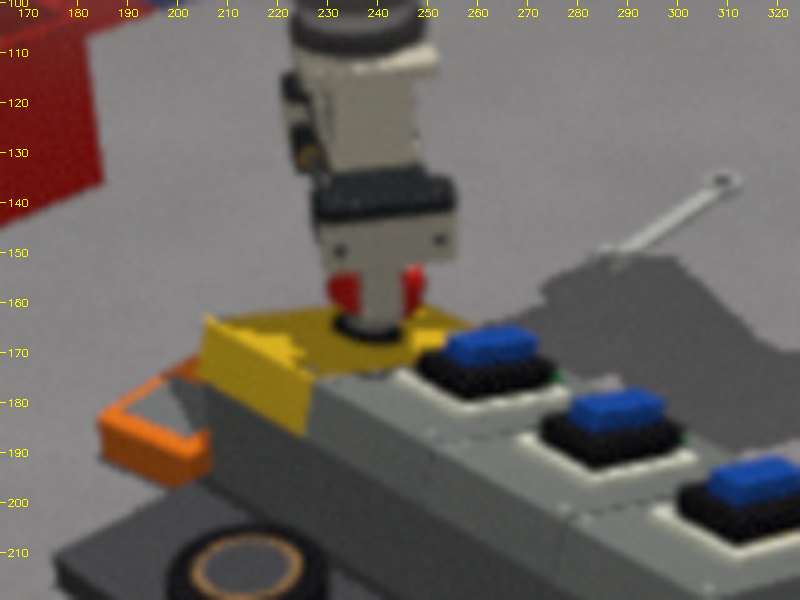

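jog_arm(
  targets=[
    [0,0,0,0,-1],
    [0,0,0,0,-1],
    [0,0,0,0,-1],
    [0,0,0,0,-1],
    [0,0,0,0,-1],
  ],
)

```text
time: 15.72
tool_pos: [617.6, -141.6, 304.8]
tcp_rot: [-3.129, -0.003, -0.542]
contact_force: [0.6, 0.1, -0.0]
grip_width: 86.0
```

```bash
python3 - <<'E'
from h import *
s=pt(3,30)
tip([s[0],s[1],125],0.016+np.radians(35))
im=bot.capture("scene"); crop(im,165,100,325,220,5,"pics/s14.png")
E
```

```text
t 15.72 tip [ 619.3 -139.9  126.8] rot [-3.129e+00 -3.000e-03 -5.420e-01] F [ 0.6  0.1 -0. ] w 86.0 q6 1.76
tool delta cm [-0.05  0.02  0.18] twist deg -67.0
```

View pics/s14.png

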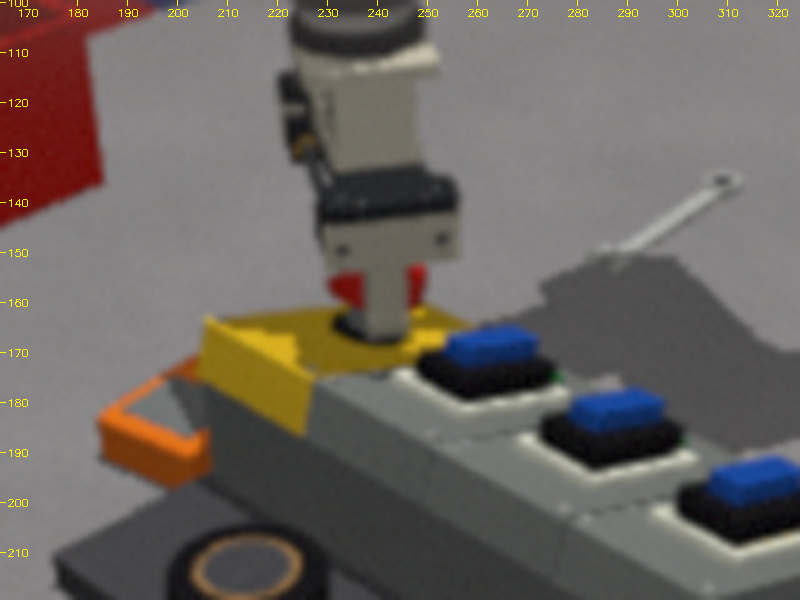

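jog_arm(
  targets=[
    [0,0,-0.5,0,-1],
    [0,0,-1.5,0,-1],
    [0,0,-2.5,0,-1],
    [0,0,-3.5,0,-1],
    [0,0,-3.0,0,-1],
    [0,0,0,0,-1],
  ],
)

```text
time: 16.27
tool_pos: [616.6, -141.6, 418.4]
tcp_rot: [-3.129, 0.002, -0.538]
contact_force: [0.0, 0.3, 0.1]
grip_width: 91.8
```

```bash
python3 - <<'E'
from h import *
s=pt(3,30)
tip([s[0],s[1]-150,240],0.016)
im=bot.capture("scene"); crop(im,190,140,350,255,5,"pics/s15.png")
from ov import *
overlay(im,"scene",[35,35,35,50],190,140,350,255,5,"pics/s15o.png")
E
```

```text
t 16.27 tip [ 617.4 -139.5  240.4] rot [-3.129e+00  2.000e-03 -5.380e-01] F [0.  0.3 0.1] w 91.8 q6 1.76
tool delta cm [ 7.83 12.83 -0.13] twist deg -31.7
```

View pics/s15.png

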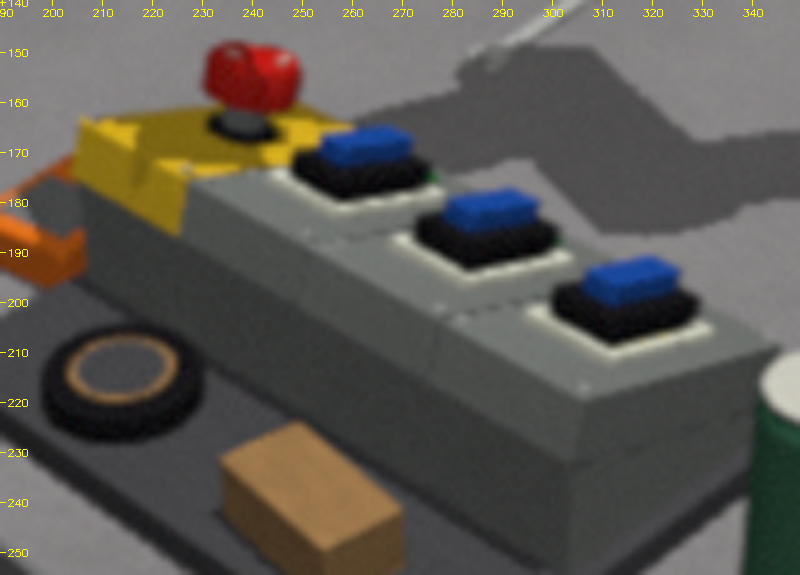

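View pics/s15o.png

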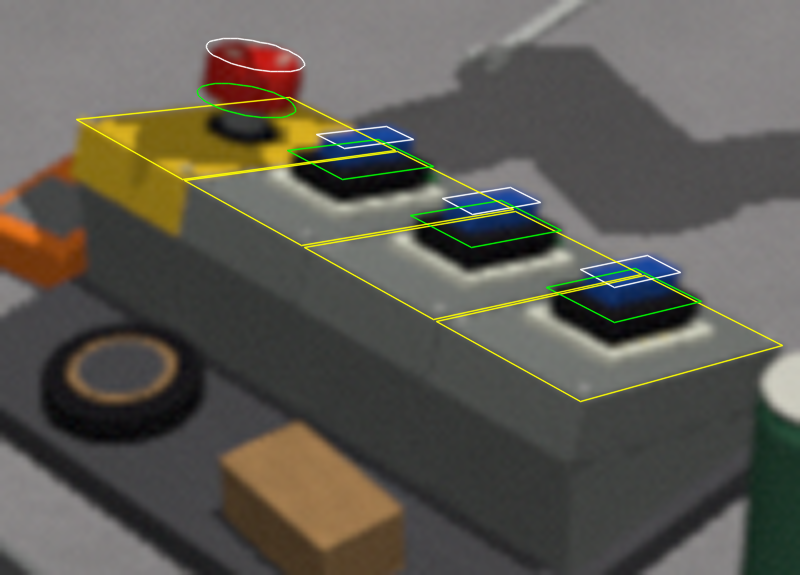

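jog_arm(
  targets=[
    [1.0,3.5,0,0,-1],
    [1.0,3.5,0,0,-1],
    [0.5,3.6,0,0,-1],
    [0,3.6,0,0,-1],
    [-0.5,3.6,0,0,-1],
    [-1.0,3.0,0,0,-1],
    [0,0,0,0,-1],
    [0,0,0,0,-1],
  ],
)

```text
time: 16.98
tool_pos: [515.1, -330.2, 406.5]
tcp_rot: [-3.128, 0.013, -0.529]
contact_force: [-0.1, 0.2, -1.1]
grip_width: 91.6
```

```bash
python3 - <<'E'
from h import *
o=bot.get_obs(); print(o["time"],o["tool_pos"],o["contact_force"])
im=bot.capture("top"); cv2.imwrite("pics/top_end.png",im)
b=bot.capture("scene"); cv2.imwrite("pics/scene_end.png",b)
crop(im,190,150,350,265,5,"pics/t16.png")
A=cv2.imread("pics/top0.png"); d=cv2.absdiff(A,im).max(2)
def cmp(x0,y0,x1,y1,A,B):
    s,r=cv2.phaseCorrelate(np.float32(cv2.cvtColor(A[y0:y1,x0:x1],6)),np.float32(cv2.cvtColor(B[y0:y1,x0:x1],6))); return np.round(s,2),round(r,2)
for n,b4 in dict(carton=(215,150,265,183),tape=(278,152,318,188),spray=(140,185,185,228)).items(): print(n,cmp(*b4,A,im))
A2=cv2.imread("pics/scene0.png")
for n,b4 in dict(spray=(330,205,375,285),tape=(194,200,234,232),carton=(230,220,275,262),meter=(182,165,206,200)).items(): print("scene",n,cmp(*b4,A2,b))
v=np.hstack([cv2.resize(A[130:280,140:400],None,fx=1.5,fy=1.5),cv2.resize(im[130:280,140:400],None,fx=1.5,fy=1.5)]); cv2.imwrite("pics/cmp.png",v)
E
```

```text
16.9833 [ 515.08307759 -330.16860883  406.490363  ] [-0.05545262  0.19513737 -1.11421735]
carton (array([ 0.12, -0.14]), 0.98)
tape (array([0.07, 0.17]), 1.0)
spray (array([0.57, 0.46]), 1.03)
scene spray (array([0.43, 0.03]), 1.0)
scene tape (array([ 0.07, -0.03]), 0.99)
scene carton (array([0.49, 0.5 ]), 1.01)
scene meter (array([0.17, 0.16]), 0.79)
```

View pics/cmp.png

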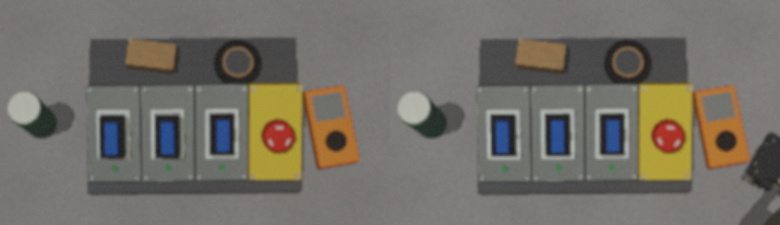

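View pics/t16.png

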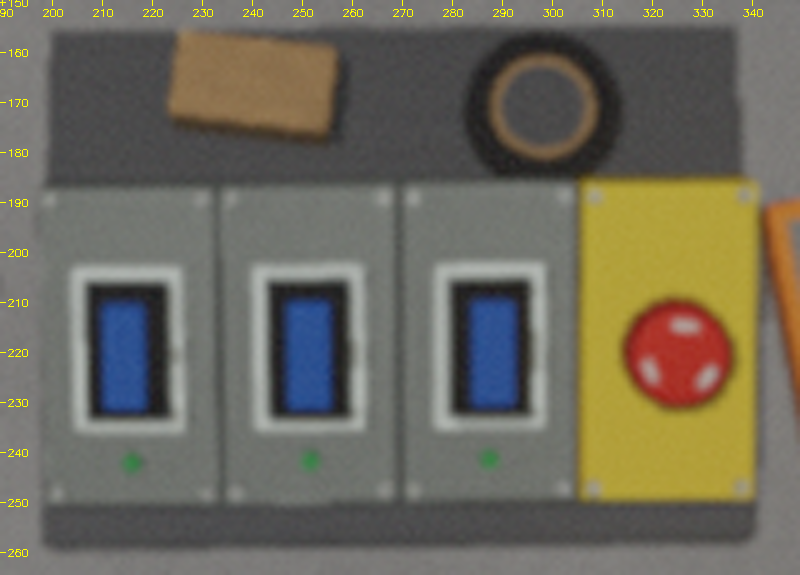

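```bash
python3 - <<'E'
from h import *
def red(f):
    im=cv2.imread(f) ; im=im[140:172,220:262].astype(int); m=(im[...,2]>100)&(im[...,1]<70); y,x=np.nonzero(m); return len(x),(x.mean()+220).round(2),(y.mean()+140).round(2),y.min()+140,y.max()+140
def blue(f):
    im=cv2.imread(f)[160:205,245:335].astype(int); m=((im[...,0]>90)&(im[...,2]<70)).astype(np.uint8)
    n,_,st,c=cv2.connectedComponentsWithStats(m); return [(c[i]+[245,160]).round(2).tolist() for i in range(1,n) if st[i,4]>30]
for f in("pics/scene0.png","pics/scene_end.png"): print(f,red(f),blue(f))
print("pred head centre shift px if latched", proj("scene",pt(3,26))-proj("scene",pt(3,36)))
o=bot.get_obs(); print(o["time"])
E
```

```text
pics/scene0.png (194, np.float64(239.91), np.float64(155.56), np.int64(149), np.int64(162)) [[262.36, 168.29], [289.07, 174.15], [317.16, 188.62]]
pics/scene_end.png (212, np.float64(239.93), np.float64(154.99), np.int64(148), np.int64(162)) [[262.7, 168.34], [287.06, 181.06], [315.37, 195.11]]
pred head centre shift px if latched [[-0.62308221  3.22952583]]
17.0833
```

```bash
python3 - <<'E'
from plant import bot
print(bot.close_job())
E
```

```text
the job is handed in; nothing more can be done
None
```

The job is done and handed in at about 17 s. I pressed the stop until it latched, pushed the two popped carriers (left and middle modules) home, then turned the knob clockwise in two grips until it released. The forces I read on the carriers peaked at about 28 N against the 45 N crack limit. That was at the end of each move, not continuously.

Last checks:
- **Stop:** in the scene picture the mushroom is back at its starting height (centre row 155.0, against 155.6 at the start; latched would be about 3 px lower). The marks on its top show it turned about 127°, an estimate; release is at about 115°.
- **Carriers:** all three sit at the home height in both views with no yellow band, and both pushed ones met their hard stop.
- **Surroundings:** the carton, tape, spray can and multimeter line up with the first pictures. The shifts measured 0.7 px or less (under about 2 mm), and I took these as noise. The multimeter was compared only on the part visible in the scene view (weaker match, 0.79), plus by eye from above.
- **Arm:** it ended clear of everything with no contact force, and no check failed.

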